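Rivet down the fan cover

ROBOT

A 6-joint arm with a two-finger parallel gripper is mounted at the origin on the work surface. World frame = base frame: x ahead of the robot, y to its left, z up, the work surface at z = 0. Lengths are in m, angles in rad, forces in N, time in s.
With the tool pointing down it reaches from about 0.425 to 0.95 m from the base axis. Payload 3.5 kg.
Tool frame: the origin (TCP) lies at the very end of the fingers, on their centre line; the grasp point (between the pads) lies 19 mm behind it; y points along the fingers, z is the direction in which the jaws open and shut, and the axes are right-handed (so a half turn about y gives the same grasp; the last joint's range is limited). The gripper opens to 85 mm and grips with 20 to 120 N. Pads are 22 mm wide; open, the fingers measure 114 mm over their backs; the gripper's body (76 mm by 85 mm) begins 54 mm behind the grasp point. The pads swing forward as they close: fully open they stand 13 mm farther back than shut.
Start: joints at [1.07, 0.286, 1.577, -0, 1.279, -0.15], TCP at [0.232, 0.634, 0.231] pointing down, gripper open.
Joint ranges: [-2.77, 2.77], [-0.9, 2.22], [0.21, 2.48], [-1.53, 4.67], [0.24, 2.81], [-2.84, 2.84]. Speed limits (rad/s): [2.79, 2.79, 3.14, 3.14, 3.14, 3.14].

INTERFACE

Orientations are given as a unit quaternion [x, y, z, w].
In Python, from plant import ctrl gives the robot as it stands. The module is installed in compiled form; this text tells all that it offers.
- The arm moves only by the tool jog_arm, never from a script. Its argument "deltas" is a list of rows, each a list of 3 entries, a list of its own where there are three numbers: the turn, a rotation vector about the tool's x, y, z in rad, then the shift along the tool's x, y, z in m, then the opening, from 0 (shut) to 1 (fully open). In form: [[[wx, wy, wz], [dx, dy, dz], gripper], ...]. A call has 1 to 10 rows; each row is the pose to reach, as a shift and turn from the pose measured when the call began, along the tool's axes at that moment; what a row does not reach only later rows make up. A row lasts 1/12 s, in which the tool goes at most 41.7 mm and 7.16 degrees, less where a joint would pass 70% of its speed; a pose out of reach is approached as far as the arm can. A call with a gripper value outside its range is refused whole. The fingers move at their own pace and stop on an object; "force" is the grip in N (left out, the last holds). Time passes only in rows, so rows that repeat a pose let the fingers close. It gives the time, the measured TCP pose, the force and the opening at its end, in the units of the state.
- ctrl.get_state(): the state, without advancing time (a new reading comes with each control period).
- ctrl.read_camera(name): name is "scene" or "top"; returns a dict with "pixels" (400x640x3 uint8, blue, green, red), "range_z" (400x640 float32, m along the optical axis (not along the pixel's ray), 0 where there is no reading), "fx", "fy", "cx", "cy" (pixels), "T" (4x4, takes a point from camera to world coordinates). Camera axes: x right, y up, looking along -z (the intrinsics and any distortion apply to the point x, -y, -z); pixel columns grow to the right and rows downward; lengths in m; the calibration is good to about 2 mm. A picture is of the moment at which its call begins.
- ctrl.sign_off(): hands the job in, once; it reports no verdict.
The state is a dict: "time": time; "qpos": joint angles; "dq": joint speeds; "joint_efforts": joint torques, N m; "eef_pos": TCP position; "tcp_rot": TCP orientation; "contact_force": force on the tool from outside, world axes, zero at the start; "wrist_torque": the same for the moment, N m; "opening": opening from 0.0 (shut) to 1.0 (fully open).
Only numpy, scipy, OpenCV 4.12 (cv2) and the standard library are available. Lean on these libraries where they do the work, as an engineer would, in place of code of your own. Each camera call takes 0.05 s, during which the arm holds its last target.

TASK

The tall lacquer bottle has been left on the fan housing's cover, in the way. First move it, upright the whole way, onto the round cork mat: set it down there gently and let go, so that it stands wholly on the mat. Then press the black rivet pins that still stand up fully home, flush with their collars; leave the red pin standing up, and do not disturb the pencil on the cover or the tape roll and wood offcut beside the mat.

Things in the scene. Friction and masses are not known exactly. Their poses are not given: they have to be found in the camera images.
- cover_center (a point): Centre of the top face of the grey cover (165 x 185 mm) on the green fan housing (190 x 210 mm, top of the cover 64 mm above the bench; the housing is fixed to the bench). z up; x and y are the cover's own edge directions. The four rivets sit at its corners, 60 mm along x and 70 mm along y from the centre, on either side; which rivet is at which corner varies.
- pin_a (a joint): How far the pin of rivet A is pressed in, in m: 0 = fully raised (crown 10.5 mm above its collar), 0.010 = fully home (flush: crown 0.5 mm above the collar, hard stop). It starts raised. Stiff: it moves only under about 8 to 9 N straight down, so press with some 15 to 18 N to be sure it is at its stop; it stays where it is left, and the fingers may touch the collar.
- pin_b (a joint): The same for rivet B, also starting raised.
- pin_c (a joint): The same for rivet C, which is already home at the start.
- pin_red (a joint): The same for the red rivet, which stands raised and must be left so.
- pin_a_top (a point): Centre of the crown of pin A: black head 16 mm in diameter on a yellow shank that shows while the pin is raised, in a fixed white collar 30 mm in diameter and 3 mm high on the cover. The point moves down with the pin; z up.
- pin_b_top (a point): Centre of the crown of pin B, looks the same as A.
- pin_c_top (a point): Centre of the crown of pin C: same black head, already flush, no yellow showing.
- pin_red_top (a point): Centre of the crown of the red pin: red head and red shank, raised; same sizes.
- bottle_center (a point): Centre, half-way up, of the tall amber bottle: 190 mm high in all, z along its axis, foot 95 mm below this point. Amber body 38 mm in diameter up to 105 mm above the foot, then a neck, and a heavy steel cap 34 mm in diameter from 128 to 190 mm above the foot. 0.25 to 0.45 kg and top-heavy (centre of mass about 130 mm above the foot): it tips beyond about 8 degrees, so take it by the cap. It starts standing on the cover near its centre.
- mat_top (a point): Centre of the top face of the round cork mat, 100 mm in diameter and 4 mm thick, fixed to the bench; its top is 4 mm above the bench. z up.
- pencil: Flat red carpenter's pencil stub, 10 x 66 x 7 mm, lying on the cover between two of the rivets; origin at the centre of its underside.
- tape: Yellow tape roll lying flat, 86 mm in diameter, 24 mm high, beside the mat; origin at the centre of its underside.
- offcut: Light wood offcut 45 x 80 x 19 mm lying beside the mat; origin at the centre of its underside.
There are look-alikes about, which are no part of the job. What is shaped like the part that bears bottle_center but purple is not meant.

How it is judged:
On the way, in this order (a step that is already met when the one before it is completed fails the run):
1. the bottle stands upright and let go on the cork mat, its foot wholly on it (horizontal distance between bottle_center and mat_top below 0.032 m and z of bottle_center in the frame of mat_top below 0.1 m and angle between bottle_center's own z axis and vertical below 0.08 rad and contact force between the fingers and bottle below 0.1 N), for 0.2 s.
2. both black pins that stood up are fully home (value of joint each of pin_a, pin_b above 0.0086 m), for 0.2 s.
At the end, for the whole second after the job is handed in: All three black pins are home to within 1.4 mm, the red pin is still raised (pressed in less than 3 mm), and the bottle stands still and upright on the cork mat, its axis within 32 mm of the mat's centre (all of step 2 and value of joint pin_c above 0.0086 m and value of joint pin_red below 0.003 m and horizontal distance between bottle_center and mat_top below 0.032 m and z of bottle_center in the frame of mat_top below 0.1 m and angle between bottle_center's own z axis and vertical below 0.08 rad and linear speed of bottle below 0.02 m/s); the robot touches nothing.
It fails at once if the bottle tips more than 20 degrees (angle between bottle_center's own z axis and vertical above 0.35 rad).
It fails at once if the bottle is dropped onto the mat: let go more than 12 mm above it (horizontal distance between bottle_center and mat_top below 0.06 m and z of bottle_center in the frame of mat_top above 0.107 m and contact force between anything else and bottle below 0.1 N).
It fails at once if the red pin is pressed in by more than 3 mm (value of joint pin_red above 0.003 m).
It fails at once if the pencil, tape roll or offcut is moved more than 25 mm (distance of any of pencil, tape, offcut from where it was at the start of the episode above 0.025 m).
It also fails if it takes over 64 s, if anything falls off the work surface, if the arm or the gripper's body presses on something with over 40 N, if the wrist force passes 120 N, or if a joint passes its speed limit or range.

## Working session

There is one attempt and no reset: what is moved stays moved. The work goes in short steps, Python scripts to look and compute and a tool call to move; the robot and the scene stay as the last step left them, time stands still between calls to the robot, and variables do not carry over. Pictures are saved under pics/ and viewed, and the job is handed in when it is done.

Besides the shell and the picture viewer there is one more tool, called after "Request:" as name([rows], argument=value, ...), one row to a line, values as JSON. jog_arm: Moves the arm, as the interface text tells. Its arguments: {"type":"object","properties":{"deltas":{"type":"array","items":{"type":"array"}},"force":{"type":"number"}},"required":["deltas"]}

```bash
mkdir -p pics; cat > h.py <<'E'
import numpy as np, cv2
from plant import ctrl
def grab(n,tag):
    c=ctrl.read_camera(n); cv2.imwrite(f'pics/{tag}.png',c['pixels']); np.savez(f'{tag}.npz',**c); return c
def load(tag): return dict(np.load(f'{tag}.npz'))
def pt(c,u,v,zc=None):
    """ray dir world, origin"""
    T=c['T']; d=T[:3,:3]@np.array([(u-c['cx'])/c['fx'],-(v-c['cy'])/c['fy'],-1.]); return T[:3,3],d
def onplane(c,u,v,z):
    o,d=pt(c,u,v); return o+d*(z-o[2])/d[2]
def depth(c,u,v):
    o,d=pt(c,u,v); return o+d*c['range_z'][int(round(v)),int(round(u))]
E
python3 - <<'E'
from h import *
print(ctrl.get_state())
for n in ('scene','top'):
    c=grab(n,n+'0'); print([k for k in c],c['T'].round(3),c['fx'],c['fy'],c['cx'],c['cy'])
E
```

```text
{'time': 0.0, 'qpos': array([ 1.07002714e+00,  2.87148331e-01,  1.57816977e+00, -2.30092576e-05,
        1.27861223e+00, -1.50011583e-01]), 'dq': array([-0.00060719,  0.00012565,  0.00114282, -0.00040785, -0.0002838 ,
       -0.00013435]), 'joint_efforts': array([-1.25901724e-04, -4.05962920e+01, -2.92631918e+01, -9.36200126e-05,
        5.56736268e-03, -3.82415720e-06]), 'eef_pos': array([0.23160187, 0.63332333, 0.22996266]), 'tcp_rot': array([ 0.69704567, -0.12363123,  0.12311756, -0.69547445]), 'contact_force': array([ 0.89060295, -0.77194603, -0.19930293]), 'wrist_torque': array([-0.01269985,  0.04759412,  0.01359507]), 'opening': 1.0007710698610723}
['pixels', 'range_z', 'fx', 'fy', 'cx', 'cy', 'T'] [[-0.667 -0.636  0.388  0.811]
 [ 0.745 -0.558  0.367  0.237]
 [-0.016  0.534  0.845  0.673]
 [ 0.     0.     0.     1.   ]] 364.07369446495204 364.07369446495204 320.4566195539962 196.39002132247586
['pixels', 'range_z', 'fx', 'fy', 'cx', 'cy', 'T'] [[-0.023  0.996 -0.09   0.507]
 [-1.    -0.023 -0.002 -0.003]
 [-0.004  0.09   0.996  0.897]
 [ 0.     0.     0.     1.   ]] 396.5366829319589 396.5366829319589 315.79377587343316 191.75547364713302
```

View pics/scene0.png

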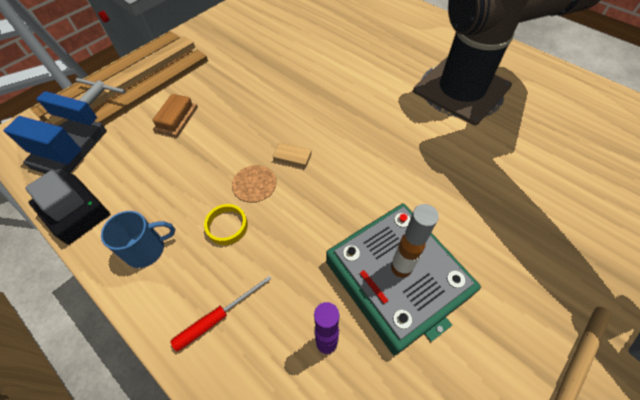

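View pics/top0.png

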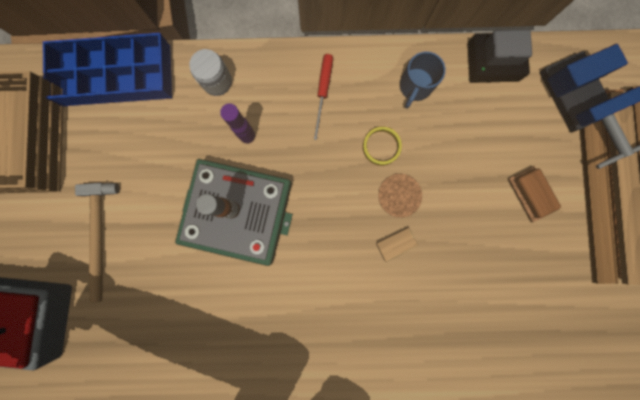

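The top view shows the housing around (235,212) with the bottle cap at (206,205), the red rivet at (257,247), three black rivets at (206,175), (270,190) and (192,232), the mat at (400,194), the tape at (382,145), the offcut at (397,243), and the purple decoy at (237,122). I'll measure these next.

```bash
cat > m.py <<'E'
from h import *
t=load('top0'); s=load('scene0')
def fit(c,mask,name,z=None,amin=15):
    n,l,st,ce=cv2.connectedComponentsWithStats(mask.astype(np.uint8))
    for i in range(1,n):
        if st[i,4]>=amin:
            ys,xs=np.where(l==i); r=np.median(c['range_z'][ys,xs]); 
            print(name,ce[i].round(1),st[i].tolist(),'depthpt',(lambda o,d:(o+d*r).round(4))(*pt(c,*ce[i])), '' if z is None else onplane(c,*ce[i],z).round(4))
for nm,c in (('top',t),('scene',s)):
    b,g,r=[c['pixels'][...,i].astype(int) for i in range(3)]
    hsv=cv2.cvtColor(c['pixels'],cv2.COLOR_BGR2HSV); H,S,V=[hsv[...,i].astype(int) for i in range(3)]
    print(nm); print('origin',c['T'][:3,3])
    P=np.zeros(b.shape+(3,))
    vv,uu=np.mgrid[0:400,0:640]
    D=np.stack([(uu-c['cx'])/c['fx'],-(vv-c['cy'])/c['fy'],-np.ones_like(uu,float)],-1)*c['range_z'][...,None]
    W=D@c['T'][:3,:3].T+c['T'][:3,3]; 
    np.save(nm+'W.npy',W)
    fit(c,(S<60)&(V>170)&(W[...,2]>.05)&(W[...,2]<.1),'collar',.067,8)
    fit(c,(W[...,2]>.2)&(W[...,0]>.3)&(W[...,2]<.30),'high',None)
    fit(c,(r>140)&(g<70)&(b<70)&(W[...,2]>.05)&(W[...,2]<.1),'red',.0775,5)
    fit(c,(r>150)&(g>140)&(b<60)&(W[...,2]<.1),'yellow',.024,5)
    fit(c,(H>35)&(H<85)&(S>60),'green',.06,50)
    for z0,z1,n in ((.054,.09,'coverz'),):
        m=(W[...,2]>z0)&(W[...,2]<z1); fit(c,m,n,.064,400)
for nm,c,(x,y,w,h) in (('top',t,(170,150,130,120)),('scene',s,(320,190,170,170)),('top',t,(350,110,110,160))):
    im=c['pixels'][y:y+h,x:x+w]; cv2.imwrite(f'pics/z_{nm}{x}.png',cv2.resize(im,None,fx=4.5 if h<130 else 3.5,fy=4.5 if h<130 else 3.5,interpolation=cv2.INTER_CUBIC))
E
python3 m.py
```

```text
top
origin [ 0.50668289 -0.00311444  0.89726514]
collar [207.7 179. ] [201, 174, 12, 9, 33] depthpt [0.6136 0.2251 0.0689] [0.6139 0.2256 0.067 ]
collar [270.8 194.4] [265, 191, 12, 7, 34] depthpt [0.5781 0.0928 0.068 ] [0.5782 0.0929 0.067 ]
collar [191.2 231.8] [186, 226, 12, 12, 60] depthpt [0.5038 0.2596 0.0683] [0.5038 0.26   0.067 ]
collar [256.7 249.2] [251, 242, 12, 12, 50] depthpt [0.4647 0.1235 0.0685] [0.4646 0.1237 0.067 ]
high [209.4 204.4] [196, 194, 28, 21, 481] depthpt [0.5481 0.1713 0.2542] 
red [226.  177.6] [224, 177, 5, 2, 8] depthpt [0.6152 0.1859 0.072 ] [0.6145 0.1846 0.0775]
red [249.7 183. ] [248, 182, 4, 3, 6] depthpt [0.6027 0.1363 0.0721] [0.6021 0.1354 0.0775]
red [256.4 246.6] [255, 245, 4, 4, 13] depthpt [0.4705 0.1225 0.0788] [0.4704 0.1227 0.0775]
coverz [ 67.6 104. ] [0, 33, 164, 158, 2488] depthpt [0.785  0.5302 0.0626] [0.7845 0.5293 0.064 ]
coverz [616.3 140.4] [595, 114, 45, 55, 786] depthpt [ 0.6754 -0.6401  0.0689] [ 0.6764 -0.6438  0.064 ]
coverz [233.8 212. ] [175, 159, 115, 107, 7736] depthpt [0.543  0.1714 0.0647] [0.543  0.1716 0.064 ]
cov
[... 1117 characters left out ...]
.7] [444, 57, 53, 32, 629] depthpt [0.0482 0.0157 0.0734] [0.0363 0.0122 0.064 ]
coverz [95.7 89.9] [76, 78, 50, 27, 449] depthpt [ 0.6657 -0.6505  0.0634] [ 0.6658 -0.6496  0.064 ]
coverz [ 72.7 114.9] [42, 105, 56, 21, 469] depthpt [ 0.7471 -0.5993  0.0737] [ 0.7461 -0.6129  0.064 ]
coverz [ 49.  145.9] [9, 131, 67, 28, 646] depthpt [ 0.8279 -0.553   0.0724] [ 0.8281 -0.564   0.064 ]
coverz [ 65.4 205.5] [45, 173, 39, 48, 515] depthpt [ 0.8785 -0.3814  0.0734] [ 0.8795 -0.391   0.064 ]
coverz [401.4 276.9] [327, 204, 154, 145, 9902] depthpt [0.5625 0.1885 0.0653] [0.562  0.1884 0.064 ]
coverz [129.7 232.9] [101, 211, 72, 47, 1344] depthpt [ 0.8281 -0.2353  0.0725] [ 0.8284 -0.242   0.064 ]
```

```bash
ls pics
```

```text
scene0.png
top0.png
z_scene320.png
z_top170.png
z_top350.png
```

View pics/z_scene320.png

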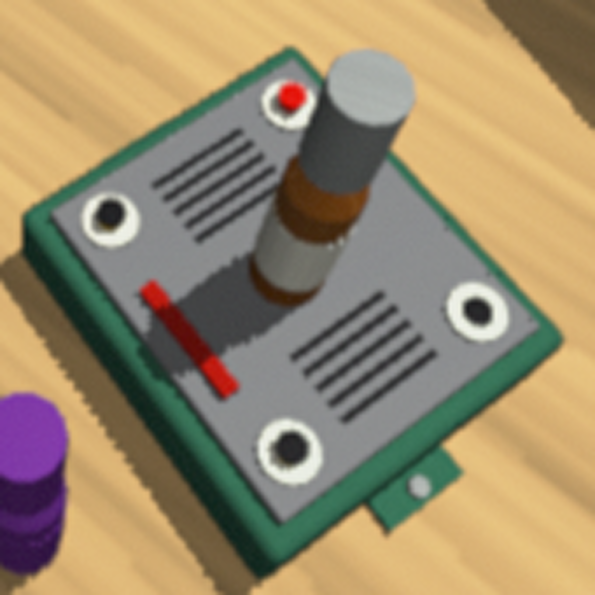

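View pics/z_top170.png

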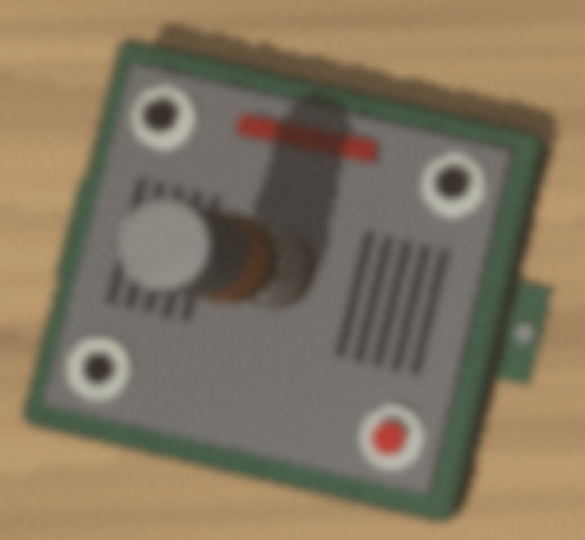

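View pics/z_top350.png

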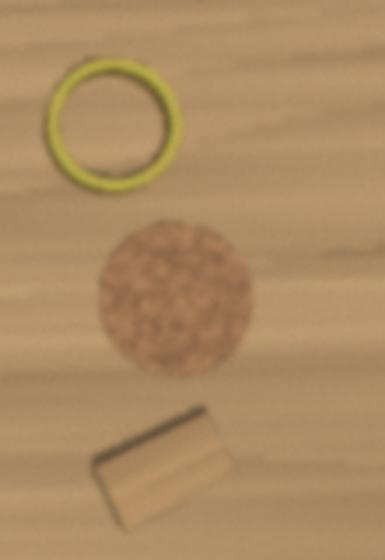

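The scene close-up shows the pencil between two black rivets, and the red rivet behind the bottle. The (456,279) rivet looks flush, while the heads at (351,253) and (403,319) look offset from their collars. I'll refine with collar hull centres against head centres in both views, and measure the mat and cap.

```bash
cat > m2.py <<'E'
from h import *
def rivets(c,seeds,names):
    hsv=cv2.cvtColor(c['pixels'],cv2.COLOR_BGR2HSV); S,V=hsv[...,1].astype(int),hsv[...,2].astype(int)
    out={}
    for n,(u,v) in zip(names,seeds):
        u0,v0=int(u)-12,int(v)-12; R=4
        big=cv2.resize(c['pixels'][v0:v0+25,u0:u0+25],None,fx=R,fy=R,interpolation=cv2.INTER_CUBIC)
        h=cv2.cvtColor(big,cv2.COLOR_BGR2HSV); S,V=h[...,1].astype(int),h[...,2].astype(int)
        g=big.astype(int).min(-1)
        m=((g>165)).astype(np.uint8)
        l,lab,st,ce=cv2.connectedComponentsWithStats(m); i=1+np.argmax(st[1:,4])
        hull=cv2.convexHull(np.argwhere(lab==i)[:,::-1].astype(np.int32))
        (ex,ey),ax,an=cv2.fitEllipse(hull)
        hm=np.zeros_like(m); cv2.fillConvexPoly(hm,hull,1)
        if n=='red': k=hm&((S>140)&(big[...,2]>120)).astype(np.uint8)
        else: k=hm&((big.astype(int).max(-1)<80)).astype(np.uint8)
        l,lab,st,ce=cv2.connectedComponentsWithStats(k); j=1+np.argmax(st[1:,4])
        hx,hy=ce[j]
        f=lambda x,y:((x+.5)/R-.5+u0,(y+.5)/R-.5+v0)
        cc=f(ex,ey); hh=f(hx,hy)
        print(n,'collar px',np.round(cc,2),np.round(np.array(ax)/R,1),'->',onplane(c,*cc,.067).round(4),'head px',np.round(hh,2),'A',st[j,4]/16,'flush:',onplane(c,*hh,.0675).round(4),'raised:',onplane(c,*hh,.0775).round(4))
        out[n]=(onplane(c,*cc,.067),hh)
    return out
def tri(c1,p1,c2,p2):
    o1,d1=pt(c1,*p1);o2,d2=pt(c2,*p2)
    A=np.stack([d1,-d2],1); x=np.linalg.lstsq(A,o2-o1,rcond=None)[0]
    a,b=o1+d1*x[0],o2+d2*x[1]; return (a+b)/2,np.linalg.norm(a-b)
if __name__=='__main__':
    t=load('top0'); s=load('scene0'); nm=['red','N1','N2','N3']
    a=rivets(t,[(257,247),(270,190),(192,232),(206,175)],nm); b=rivets(s,[(401,219),(351,252),(456,279),(402,318)],nm)
    for n in nm: print(n,'head tri',*tri(t,a[n][1],s,b[n][1]))
    for q in (a,b):
        C=np.mean([q[n][0] for n in nm],0); print('centre',C, 'sides',[np.linalg.norm(q[i][0]-q[j][0]).round(4) for i,j in (('red','N1'),('N2','N3'),('red','N2'),('N1','N3'))], 'yaw',np.degrees(np.arctan2(*(q['N1'][0]-q['red'][0])[1::-1])))
    for k,c in (('top',t),('scene',s)):
        W=np.load(k+'W.npy')
        m=(W[...,2]>.245)&(W[...,0]>.3)&(W[...,2]<.28)&(W[...,1]>0)&(W[...,1]<.3)
        v,u=np.where(m); print(k,'cap top',m.sum(),np.median(W[m],0),'centroid on .254:',onplane(c,u.mean(),v.mean(),.254), 'spread',[np.ptp(W[m][:,i]) for i in (0,1)])
        # label/body above cover
        m=(W[...,2]>.09)&(W[...,2]<.16)&(abs(W[...,0]-.55)<.08)&(abs(W[...,1]-.18)<.08); print('body',W[m].mean(0),m.sum())
        # mat
        h=cv2.cvtColor(c['pixels'],cv2.COLOR_BGR2HSV); Z=cv2.GaussianBlur(h,(5,5),0)
        cm=(W[...,0]>.5)&(W[...,0]<.66)&(W[...,1]>-.29)&(W[...,1]<-.1)&(abs(W[...,2])<.02)
        mm=(cm&(Z[...,0]<14)&(Z[...,0]>4)).astype(np.uint8)
        n,l,st,ce=cv2.connectedComponentsWithStats(mm)
        i=1+np.argmax(st[1:,4]); cnt=cv2.findContours((l==i).astype(np.uint8),0,1)[0][0]; e=cv2.fitEllipse(cv2.convexHull(cnt))
        print('mat',st[i],e,onplane(c,*e[0],.004))
        m=(W[...,2]>.01)&(W[...,2]<.03)&(W[...,0]>.4)&(W[...,0]<.75)&(W[...,1]>-.3)&(W[...,1]<-.08)
        n,l,st,ce=cv2.connectedComponentsWithStats(m.astype(np.uint8))
        for i in range(1,n):
            if st[i,4]>40: print('low obj',st[i],W[l==i].mean(0),W[l==i].min(0),W[l==i].max(0))
E
python3 m2.py
```

```text
Traceback (most recent call last):
  File "m2.py", line 30, in <module>
    a=rivets(t,[(257,247),(270,190),(192,232),(206,175)],nm); b=rivets(s,[(401,219),(351,252),(456,279),(402,318)],nm)
  File "m2.py", line 17, in rivets
    l,lab,st,ce=cv2.connectedComponentsWithStats(k); j=1+np.argmax(st[1:,4])
                                                         ~~~~~~~~~^^^^^^^^^^
ValueError: attempt to get argmax of an empty sequence
```

```bash
sed -i 's/m=((g>165)).astype/m=((g>0.5*(np.percentile(g,99)+115))).astype/; s/max(-1)<80/max(-1)<115/; s/(S>140)&(big\[...,2\]>120)/(S>100)/' m2.py; python3 m2.py
```

```text
red collar px [256.54 246.95] [14.  14.2] -> [0.4693 0.124  0.067 ] head px [255.98 246.74] A 37.4375 flush: [0.4698 0.125  0.0675] raised: [0.4702 0.1235 0.0775]
N1 collar px [270.19 190.91] [13.6 13.9] -> [0.5855 0.0941 0.067 ] head px [270.12 190.  ] A 37.875 flush: [0.5874 0.0942 0.0675] raised: [0.5864 0.093  0.0775]
N2 collar px [191.27 231.57] [13.7 13.8] -> [0.5042 0.2598 0.067 ] head px [191.42 231.34] A 29.1875 flush: [0.5047 0.2594 0.0675] raised: [0.5047 0.2562 0.0775]
N3 collar px [205.82 175.85] [13.4 13.6] -> [0.6207 0.2297 0.067 ] head px [205.17 175.04] A 37.9375 flush: [0.6223 0.2309 0.0675] raised: [0.621  0.2281 0.0775]
red collar px [402.1  219.11] [13.7 15.4] -> [0.4691 0.1241 0.067 ] head px [402.85 217.32] A 53.625 flush: [0.4653 0.1231 0.0675] raised: [0.471  0.125  0.0775]
N1 collar px [351.17 252.24] [15.2 16.7] -> [0.5848 0.0949 0.067 ] head px [350.83 250.95] A 56.75 flush: [0.5835 0.093  0.0675] raised: [0.5872 0.0954 0.0775]
N2 collar px [456.14 278.5 ] [15.4 19. ] -> [0.5035 0.2602 0.067 ] head px [456.  278.5] A 45.6875 flush: [0.5039 0.26   0.0675] r
[... 818 characters left out ...]
078] centroid on .254: [0.54914199 0.17633241 0.254     ] spread [np.float64(0.03259006926646035), np.float64(0.0327923262952339)]
body [0.54603581 0.16272918 0.12824875] 149Traceback (most recent call last):
  File "m2.py", line 45, in <module>
    i=1+np.argmax(st[1:,4]); cnt=cv2.findContours((l==i).astype(np.uint8),0,1)[0][0]; e=cv2.fitEllipse(cv2.convexHull(cnt))
                                                                                        ~~~~~~~~~~~~~~^^^^^^^^^^^^^^^^^^^^^
cv2.error: OpenCV(4.12.0) /io/opencv/modules/imgproc/src/shapedescr.cpp:361: error: (-201:Incorrect size of input array) There should be at least 5 points to fit the ellipse in function 'fitEllipseNoDirect'
```

```bash
python3 - <<'E'
from h import *
t=load('top0'); s=load('scene0')
for c,(u0,v0,w,h),k in ((t,(372,168,56,56),'top'),(s,(226,160,58,46),'scene')):
    W=np.load(k+'W.npy')
    m=(W[...,2]>.245)&(W[...,0]>.4)&(W[...,2]<.28)&(W[...,1]>0)&(W[...,1]<.3); v,u=np.where(m)
    print('cap',onplane(c,u.mean(),v.mean(),.254))
    z=cv2.GaussianBlur(c['pixels'],(5,5),0).astype(float)[v0:v0+h,u0:u0+w]
    q=z[...,2]/z[...,0]*0+ (z[...,1]/z[...,2]); q8=cv2.normalize(q,None,0,255,cv2.NORM_MINMAX).astype(np.uint8)
    th,m=cv2.threshold(q8,0,255,cv2.THRESH_BINARY_INV+cv2.THRESH_OTSU)
    m=cv2.morphologyEx(m,cv2.MORPH_OPEN,np.ones((3,3)))
    n,l,st,ce=cv2.connectedComponentsWithStats(m); i=1+np.argmax(st[1:,4])
    cnt=max(cv2.findContours((l==i).astype(np.uint8),cv2.RETR_EXTERNAL,cv2.CHAIN_APPROX_NONE)[0],key=len)
    e=cv2.fitEllipse(cv2.convexHull(cnt)); p=(e[0][0]+u0,e[0][1]+v0); print(k,st[i],e,p,onplane(c,*p,.004))
    for nm,lo,hi in(('tape',.012,.04),('offcut',.01,.03)):
        M=(W[...,2]>lo)&(W[...,2]<hi)&(W[...,0]>.38)&(W[...,0]<.75)&(W[...,1]>-.3)&(W[...,1]<-.08)
    n,l,st,ce=cv2.connectedComponentsWithStats(M.astype(np.uint8))
    for i in range(1,n):
        if st[i,4]>40:
            P=W[l==i]; print('obj',P.mean(0).round(3),P.min(0).round(3),P.max(0).round(3), 'minAreaRect',cv2.minAreaRect(P[:,:2].astype(np.float32)))
    print(np.median(W[190:200,395:405,2]) if k=='top' else '')
from scipy.spatial.transform import Rotation as R
print(R.from_quat(ctrl.get_state()['tcp_rot']).as_matrix().round(4))
E
```

```text
cap [0.54914199 0.17633241 0.254     ]
top [   7    6   43   43 1490] ((27.794357299804688, 27.035829544067383), (43.01213836669922, 43.86377716064453), 148.68533325195312) (399.7943572998047, 195.03582954406738) [ 0.57527942 -0.19113827  0.004     ]
obj [ 0.687 -0.152  0.023] [ 0.645 -0.195  0.01 ] [ 0.73  -0.109  0.03 ] minAreaRect ((0.6870540380477905, -0.1509970724582672), (0.08368970453739166, 0.08451895415782928), 43.57149124145508)
obj [ 0.467 -0.176  0.02 ] [ 0.432 -0.222  0.01 ] [ 0.501 -0.132  0.025] minAreaRect ((0.46707746386528015, -0.17677217721939087), (0.044569287449121475, 0.0806531012058258), 24.693164825439453)
0.005177698236445205
cap [0.55108262 0.17864461 0.254     ]
scene [   6    5   44   37 1282] ((27.718074798583984, 23.292118072509766), (35.963436126708984, 45.05862045288086), 75.12804412841797) (253.71807479858398, 183.29211807250977) [ 0.57654184 -0.18781322  0.004     ]
obj [ 0.468 -0.173  0.017] [ 0.432 -0.218  0.01 ] [ 0.502 -0.131  0.021] minAreaRect ((0.46625301241874695, -0.1752924621105194), (0.04658647999167442, 0.07969531416893005), 23.985448837280273)
obj [ 0.687 -0.149  0.02 ] [ 0.644 -0.193  0.01 ] [ 0.729 -0.108  0.026] minAreaRect ((0.6865502595901489, -0.15028254687786102), (0.0851297602057457, 0.08459324389696121), 71.72393035888672)

[[ 9.391e-01 -1.000e-03  3.436e-01]
 [-3.436e-01 -1.900e-03  9.391e-01]
 [-3.000e-04 -1.000e+00 -2.100e-03]]
```

Measured so far (m):

| Item | Position | Check |
|---|---|---|
| Pins standing up | (0.5853, 0.0945) and (0.620, 0.230) | crowns at about 0.074 |
| Pin C, flush | (0.504, 0.260) | crown at 0.068 |
| Red pin | (0.469, 0.124) | |
| Rivet spacing | 120 x 140 mm | matches the spec |
| Bottle cap | (0.550, 0.177) | top at 0.254, as expected |
| Mat | (0.576, -0.190) | |

I'll lift the arm and go over the bottle.

Request:
jog_arm([
  [[0,0,0],[0.01,-0.03,-0.007],1],
  [[0,0,0],[0.035,-0.055,-0.025],1],
  [[0,0,0],[0.065,-0.08,-0.046],1],
  [[0,0,0],[0.098,-0.08,-0.069],1],
  [[0,0,0],[0.13,-0.08,-0.092],1],
  [[0,0,0],[0.163,-0.08,-0.115],1],
  [[0,0,0],[0.196,-0.08,-0.138],1],
  [[0,0,0],[0.229,-0.08,-0.161],1],
  [[0,0,0],[0.26,-0.08,-0.183],1],
  [[0,0,0],[0.28,-0.08,-0.197],1],
], force=60)

```text
time: 0.93
eef_pos: [0.4283, 0.3494, 0.3099]
tcp_rot: [0.697, -0.124, 0.124, -0.695]
contact_force: [-0.1, 0.9, 0.4]
opening: 1.002
```

```bash
cat >> h.py <<'E'
from scipy.spatial.transform import Rotation as R
def st(): 
    s=ctrl.get_state(); M=R.from_quat(s['tcp_rot']).as_matrix(); print('t',round(s['time'],2),'p',s['eef_pos'].round(4),'F',s['contact_force'].round(2),'T',s['wrist_torque'].round(2),'op',round(s['opening'],3)); return s,M
def to(x,y,z):
    s,M=st(); print('y-axis',M[:,1].round(4),'z-axis',M[:,2].round(4),'delta tool',(M.T@(np.array([x,y,z])-s['eef_pos'])).round(4))
E
python3 -c "
from h import *
to(.550,.177,.31)"
```

```text
t 0.93 p [0.4283 0.3494 0.3099] F [-0.05  0.85  0.38] T [-0.01  0.02 -0.  ] op 1.002
y-axis [-0.0012 -0.0031 -1.    ] z-axis [ 0.3457  0.9383 -0.0034] delta tool [ 0.1738  0.0003 -0.1197]
```

Request:
jog_arm([
  [[0,0,0],[0.025,0,-0.017],1],
  [[0,0,0],[0.055,0,-0.038],1],
  [[0,0,0],[0.087,0,-0.06],1],
  [[0,0,0],[0.117,0,-0.081],1],
  [[0,0,0],[0.145,0,-0.1],1],
  [[0,0,0],[0.165,0,-0.114],1],
  [[0,0,0],[0.174,0,-0.12],1],
  [[0,0,0],[0.174,0,-0.12],1],
  [[0,0,0],[0.174,0,-0.12],1],
])

```text
time: 1.68
eef_pos: [0.5497, 0.1769, 0.3098]
tcp_rot: [0.697, -0.125, 0.124, -0.695]
contact_force: [0.6, -1.0, -0.0]
opening: 1.004
```

```bash
python3 -c "
from h import *
grab('scene','scene1');grab('top','top1')
to(.550,.177,.204)"
```

```text
t 1.78 p [0.5493 0.1779 0.3101] F [0.28 0.64 0.18] T [-0.    0.04  0.05] op 1.001
y-axis [-0.0018 -0.0026 -1.    ] z-axis [ 0.3443  0.9389 -0.0031] delta tool [ 0.0011  0.1061 -0.0003]
```

View pics/scene1.png

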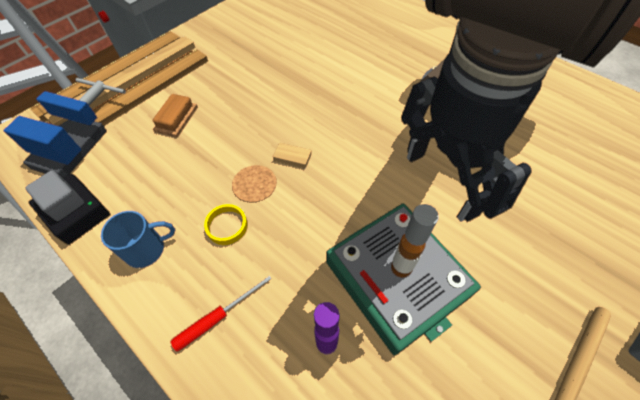

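View pics/top1.png

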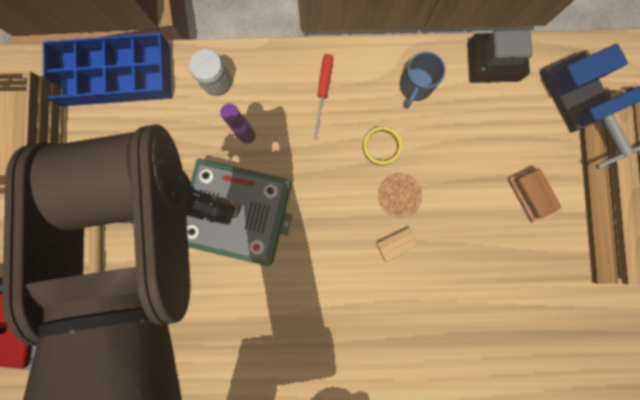

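The scene view shows the open fingers at about (415,150) and (475,210), behind and above the cap at (423,217). I'll check that by projecting the TCP into both views.

```bash
python3 -c "
from h import *
for t in ('scene1','top1'):
    c=load(t)
    for p in ([.5493,.1779,.31],[.549,.177,.254],[.5493+.344*.0425,.1779+.939*.0425,.323],[.5493-.344*.0425,.1779-.939*.0425,.323]):
        q=c['T'][:3,:3].T@(np.array(p)-c['T'][:3,3]); print(t,p,c['cx']-c['fx']*q[0]/q[2],c['cy']+c['fy']*q[1]/q[2])
"
```

```text
scene1 [0.5493, 0.1779, 0.31] 435.9586632437005 191.38706577497746
scene1 [0.549, 0.177, 0.254] 424.7530692443713 214.11810167386503
scene1 [0.56392, 0.2178075, 0.323] 463.02965995213384 213.44266718636322
scene1 [0.53468, 0.13799250000000002, 0.323] 416.81043832285627 159.62753913932053
top1 [0.5493, 0.1779, 0.31] 194.76801527381895 201.4885863736277
top1 [0.549, 0.177, 0.254] 205.91730664719884 203.90628208696904
top1 [0.56392, 0.2178075, 0.323] 164.68013275538308 191.526806850921
top1 [0.53468, 0.13799250000000002, 0.323] 219.48013370613978 210.32790888413388
```

The projections match the fingertips, so the tool is centred over the cap. I'll descend and then close gently.

Request:
jog_arm([
  [[0,0,0],[0.0005,0.015,0],1],
  [[0,0,0],[0.0005,0.035,0],1],
  [[0,0,0],[0.0005,0.055,0],1],
  [[0,0,0],[0.0005,0.075,0],1],
  [[0,0,0],[0.0005,0.092,0],1],
  [[0,0,0],[0.0005,0.102,0],1],
  [[0,0,0],[0.0005,0.105,0],1],
  [[0,0,0],[0.0005,0.105,0],1],
], force=30)

```text
time: 2.45
eef_pos: [0.5488, 0.1783, 0.2045]
tcp_rot: [0.697, -0.124, 0.122, -0.695]
contact_force: [-0.0, 0.2, 0.6]
opening: 1.004
```

```bash
python3 -c "
from h import *
grab('scene','scene2');grab('top','top2')
to(.550,.177,.204)"
```

```text
t 2.55 p [0.55   0.1781 0.2065] F [ 0.22  1.04 -0.48] T [-0.    0.07 -0.05] op 0.999
y-axis [ 2.0e-04 -2.3e-03 -1.0e+00] z-axis [ 0.3435  0.9392 -0.0021] delta tool [ 0.0004  0.0025 -0.001 ]
```

View pics/scene2.png

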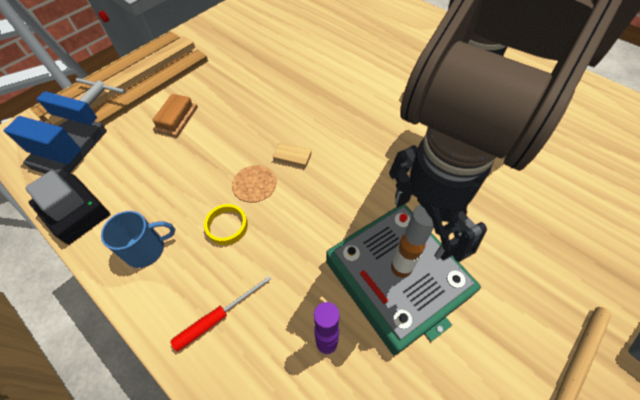

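The cap stands between the fingers. Closing.

Request:
jog_arm([
  [[0,0,0],[0,0,0],0.8],
  [[0,0,0],[0,0,0],0.65],
  [[0,0,0],[0,0,0],0.5],
  [[0,0,0],[0,0,0],0.4],
  [[0,0,0],[0,0,0],0.3],
  [[0,0,0],[0,0,0],0.2],
  [[0,0,0],[0,0,0],0.2],
  [[0,0,0],[0,0,0],0.2],
  [[0,0,0],[0,0,0],0.2],
], force=30)

```text
time: 3.3
eef_pos: [0.5503, 0.1778, 0.2072]
tcp_rot: [0.697, -0.123, 0.124, -0.695]
contact_force: [-1.1, -1.0, 4.8]
opening: 0.389
```

Request:
jog_arm([
  [[0,0,0],[0,0,0],0.1],
  [[0,0,0],[0,0,0],0],
  [[0,0,0],[0,0,0],0],
  [[0,0,0],[0,0,0],0],
], force=60)

```text
time: 3.63
eef_pos: [0.5504, 0.1778, 0.2073]
tcp_rot: [0.697, -0.123, 0.124, -0.695]
contact_force: [-0.1, -1.8, 3.9]
opening: 0.382
```

```bash
python3 -c "
from h import *
to(.550,.177,.204)"
```

```text
t 3.63 p [0.5504 0.1778 0.2073] F [-0.12 -1.8   3.87] T [-0.28  0.21 -0.01] op 0.382
y-axis [ 0.0011 -0.0029 -1.    ] z-axis [ 0.3434  0.9392 -0.0024] delta tool [-0.0001  0.0033 -0.0009]
```

It grips at an opening of 0.385, about 33 mm, which agrees with the 34 mm cap. Lifting.

Request:
jog_arm([
  [[0,0,0],[0,-0.003,0],0],
  [[0,0,0],[0,-0.008,0],0],
  [[0,0,0],[0,-0.015,0],0],
  [[0,0,0],[0,-0.024,0],0],
  [[0,0,0],[0,-0.034,0],0],
  [[0,0,0],[0,-0.044,0],0],
  [[0,0,0],[0,-0.052,0],0],
  [[0,0,0],[0,-0.057,0],0],
  [[0,0,0],[0,-0.06,0],0],
  [[0,0,0],[0,-0.06,0],0],
], force=60)

```text
time: 4.47
eef_pos: [0.5507, 0.178, 0.2685]
tcp_rot: [0.697, -0.122, 0.124, -0.696]
contact_force: [-0.0, -0.6, -4.1]
opening: 0.38
```

```bash
python3 -c "
from h import *
to(.576,-.190,.26)
grab('scene','scene3');grab('top','top3')
c=load('scene3');cv2.imwrite('pics/z3.png',cv2.resize(c['pixels'][150:360,310:510],None,fx=2.8,fy=2.8))
"
```

```text
t 4.47 p [0.5507 0.178  0.2685] F [-0.01 -0.65 -4.07] T [-0.03 -0.01  0.02] op 0.38
y-axis [ 0.0029 -0.0027 -1.    ] z-axis [ 0.3435  0.9392 -0.0015] delta tool [ 0.1502  0.0095 -0.3369]
```

View pics/z3.png

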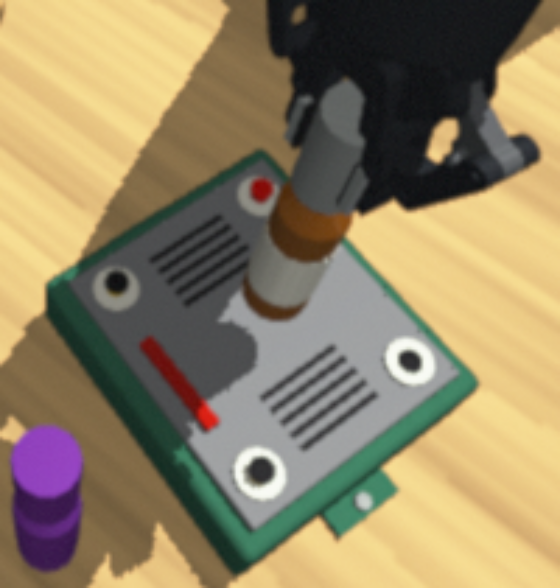

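The bottle hangs upright and clear of the cover, with the weight reading about 4 N (0.41 kg). The foot is at about 0.125 m, above the pins. I'll carry it to the mat in smooth steps.

Request:
jog_arm([
  [[0,0,0],[0.001,0,-0.003],0],
  [[0,0,0],[0.004,0,-0.009],0],
  [[0,0,0],[0.009,0,-0.019],0],
  [[0,0,0],[0.015,0,-0.033],0],
  [[0,0,0],[0.022,0,-0.049],0],
  [[0,0,0],[0.03,0,-0.067],0],
  [[0,0,0],[0.037,0,-0.083],0],
  [[0,0,0],[0.043,0,-0.097],0],
  [[0,0,0],[0.048,0,-0.107],0],
  [[0,0,0],[0.05,0,-0.112],0],
])

```text
time: 5.4
eef_pos: [0.5587, 0.0534, 0.2671]
tcp_rot: [0.697, -0.124, 0.124, -0.695]
contact_force: [-0.4, -0.3, -5.3]
opening: 0.381
```

Request:
jog_arm([
  [[0,0,0],[0.001,0,-0.003],0],
  [[0,0,0],[0.004,0,-0.009],0],
  [[0,0,0],[0.009,0,-0.019],0],
  [[0,0,0],[0.015,0,-0.033],0],
  [[0,0,0],[0.022,0,-0.049],0],
  [[0,0,0],[0.03,0,-0.067],0],
  [[0,0,0],[0.037,0,-0.083],0],
  [[0,0,0],[0.043,0,-0.097],0],
  [[0,0,0],[0.048,0,-0.107],0],
  [[0,0,0],[0.05,0,-0.112],0],
])

```text
time: 6.23
eef_pos: [0.5671, -0.0705, 0.2676]
tcp_rot: [0.697, -0.124, 0.125, -0.695]
contact_force: [0.3, 0.1, -5.2]
opening: 0.388
```

```bash
python3 -c "
from h import *
to(.576,-.190,.26)"
```

```text
t 6.23 p [ 0.5671 -0.0705  0.2676] F [ 0.35  0.12 -5.15] T [0.05 0.02 0.01] op 0.388
y-axis [ 5.0e-04 -4.1e-03 -1.0e+00] z-axis [ 0.3463  0.9381 -0.0037] delta tool [ 0.0497  0.0081 -0.109 ]
```

Request:
jog_arm([
  [[0,0,0],[0.001,0,-0.003],0],
  [[0,0,0],[0.004,0,-0.009],0],
  [[0,0,0],[0.009,0,-0.019],0],
  [[0,0,0],[0.015,0,-0.033],0],
  [[0,0,0],[0.022,0,-0.048],0],
  [[0,0,0],[0.03,0,-0.065],0],
  [[0,0,0],[0.037,0,-0.081],0],
  [[0,0,0],[0.043,0,-0.095],0],
  [[0,0,0],[0.048,0,-0.104],0],
  [[0,0,0],[0.05,0,-0.109],0],
])

```text
time: 7.07
eef_pos: [0.5764, -0.1919, 0.268]
tcp_rot: [0.698, -0.124, 0.125, -0.694]
contact_force: [-0.7, 0.1, -4.7]
opening: 0.381
```

Request:
jog_arm([
  [[0,0,0],[0,0.003,0],0],
  [[0,0,0],[0,0.009,0],0],
  [[0,0,0],[0,0.02,0],0],
  [[0,0,0],[0,0.035,0],0],
  [[0,0,0],[0,0.052,0],0],
  [[0,0,0],[0,0.07,0],0],
  [[0,0,0],[0,0.085,0],0],
  [[0,0,0],[0,0.094,0],0],
  [[0,0,0],[0,0.1,0],0],
  [[0,0,0],[0,0.1,0],0],
])

```text
time: 7.9
eef_pos: [0.5755, -0.1913, 0.1658]
tcp_rot: [0.697, -0.125, 0.124, -0.695]
contact_force: [-0.7, 0.5, -3.9]
opening: 0.382
```

```bash
python3 -c "
from h import *
to(.576,-.190,.1473)
grab('scene','scene4');grab('top','top4')
c=load('scene4');cv2.imwrite('pics/z4.png',cv2.resize(c['pixels'][60:260,180:380],None,fx=2.8,fy=2.8))
"
```

```text
t 7.9 p [ 0.5755 -0.1913  0.1658] F [-0.68  0.49 -3.92] T [-0.04  0.07  0.03] op 0.382
y-axis [-0.0026 -0.0027 -1.    ] z-axis [ 0.347   0.9379 -0.0034] delta tool [0.     0.0185 0.0015]
```

View pics/z4.png

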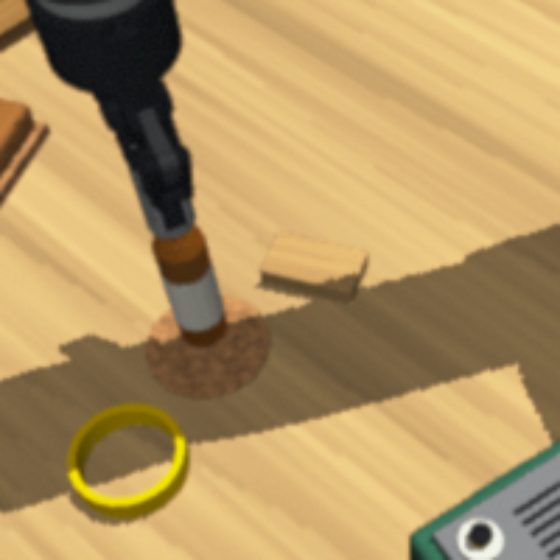

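View pics/top4.png

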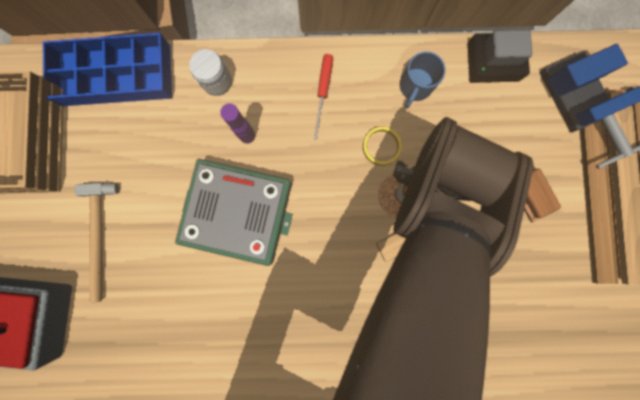

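The bottle is upright above the middle of the mat, foot at about (252,180), with some 18 mm still to go. Now I'll lower it gently and watch the force.

Request:
jog_arm([
  [[0,0,0],[0,0.003,0.0015],0],
  [[0,0,0],[0,0.006,0.0015],0],
  [[0,0,0],[0,0.009,0.0015],0],
  [[0,0,0],[0,0.012,0.0015],0],
  [[0,0,0],[0,0.014,0.0015],0],
  [[0,0,0],[0,0.015,0.0015],0],
  [[0,0,0],[0,0.016,0.0015],0],
  [[0,0,0],[0,0.016,0.0015],0],
])

```text
time: 8.67
eef_pos: [0.5772, -0.1909, 0.1522]
tcp_rot: [0.698, -0.124, 0.125, -0.694]
contact_force: [-0.5, -0.3, -4.3]
opening: 0.383
```

Request:
jog_arm([
  [[0,0,0],[0,0.001,0],0],
  [[0,0,0],[0,0.001,0],0],
  [[0,0,0],[0,0.001,0],0],
])

```text
time: 8.92
eef_pos: [0.5772, -0.1909, 0.1511]
tcp_rot: [0.698, -0.124, 0.125, -0.694]
contact_force: [1.0, 1.2, -4.7]
opening: 0.382
```

Request:
jog_arm([
  [[0,0,0],[0,0.001,0],0],
  [[0,0,0],[0,0.001,0],0],
  [[0,0,0],[0,0.001,0],0],
])

```text
time: 9.17
eef_pos: [0.5772, -0.1909, 0.1501]
tcp_rot: [0.698, -0.124, 0.125, -0.695]
contact_force: [0.2, -0.0, -3.9]
opening: 0.384
```

Request:
jog_arm([
  [[0,0,0],[0,0.001,0],0],
  [[0,0,0],[0,0.0015,0],0],
  [[0,0,0],[0,0.0015,0],0],
])

```text
time: 9.42
eef_pos: [0.5771, -0.1909, 0.1484]
tcp_rot: [0.697, -0.124, 0.125, -0.695]
contact_force: [-0.3, 0.1, -4.6]
opening: 0.382
```

Request:
jog_arm([
  [[0,0,0],[0,0.001,0],0],
  [[0,0,0],[0,0.001,0],0],
  [[0,0,0],[0,0.001,0],0],
])

```text
time: 9.67
eef_pos: [0.5771, -0.1909, 0.1474]
tcp_rot: [0.697, -0.124, 0.125, -0.695]
contact_force: [0.1, -0.3, -4.1]
opening: 0.381
```

Request:
jog_arm([
  [[0,0,0],[0,0.001,0],0],
  [[0,0,0],[0,0.001,0],0],
  [[0,0,0],[0,0.001,0],0],
])

```text
time: 9.92
eef_pos: [0.5775, -0.1911, 0.1473]
tcp_rot: [0.698, -0.124, 0.126, -0.694]
contact_force: [-0.9, 1.1, 0.4]
opening: 0.382
```

It has touched down: the weight has come off the wrist, at z 0.1473 as predicted. A quick look before letting go.

```bash
python3 -c "
from h import *
st()
c=grab('scene','scene5');cv2.imwrite('pics/z5.png',cv2.resize(c['pixels'][100:230,190:320],None,fx=4.4,fy=4.4))
st()
for p in ([.576,-.19,.004],[.576,-.19,.099]):
    q=c['T'][:3,:3].T@(np.array(p)-c['T'][:3,3]); u=c['cx']-c['fx']*q[0]/q[2];v=c['cy']+c['fy']*q[1]/q[2]; print(u,v,(u-190)*4.4,(v-100)*4.4)
"
```

```text
t 9.92 p [ 0.5775 -0.1911  0.1473] F [-0.94  1.06  0.4 ] T [0.14 0.19 0.03] op 0.382
t 9.97 p [ 0.5774 -0.1911  0.1473] F [-0.64 -0.35  1.46] T [0.19 0.17 0.02] op 0.382
253.23421860844988 182.60853273337352 278.23056187717947 363.47754402684353
245.10395700415864 155.9205094678632 242.45741081829806 246.05024165859814
```

View pics/z5.png

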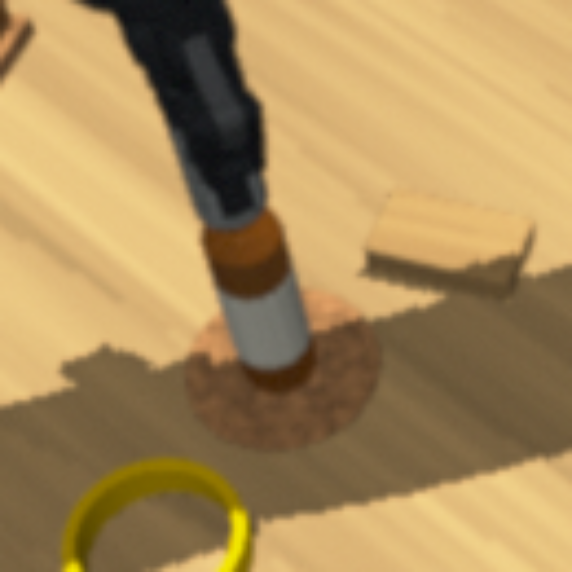

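The bottle stands upright in the middle of the mat, foot at about (278,370) in this crop and mat centre at (280,368). Releasing.

Request:
jog_arm([
  [[0,0,0],[0,0,0],0.3],
  [[0,0,0],[0,0,0],0.4],
  [[0,0,0],[0,0,0],0.45],
  [[0,0,0],[0,0,0],0.55],
  [[0,0,0],[0,0,0],0.7],
  [[0,0,0],[0,0,0],0.85],
  [[0,0,0],[0,0,0],1],
  [[0,0,0],[0,0,0],1],
  [[0,0,0],[0,0,0],1],
], force=20)

```text
time: 10.72
eef_pos: [0.5775, -0.1911, 0.1474]
tcp_rot: [0.698, -0.124, 0.126, -0.694]
contact_force: [0.3, 0.1, -0.7]
opening: 0.999
```

```bash
python3 -c "
from h import *
to(.5772,-.191,.27)
c=grab('scene','scene6');cv2.imwrite('pics/z6.png',cv2.resize(c['pixels'][100:230,190:320],None,fx=4.4,fy=4.4))
"
```

```text
t 10.72 p [ 0.5775 -0.1911  0.1474] F [ 0.26  0.15 -0.7 ] T [ 0.01 -0.02  0.03] op 0.999
y-axis [ 0.0016 -0.0049 -1.    ] z-axis [ 0.3474  0.9377 -0.004 ] delta tool [ 1.000e-04 -1.226e-01 -5.000e-04]
```

View pics/z6.png

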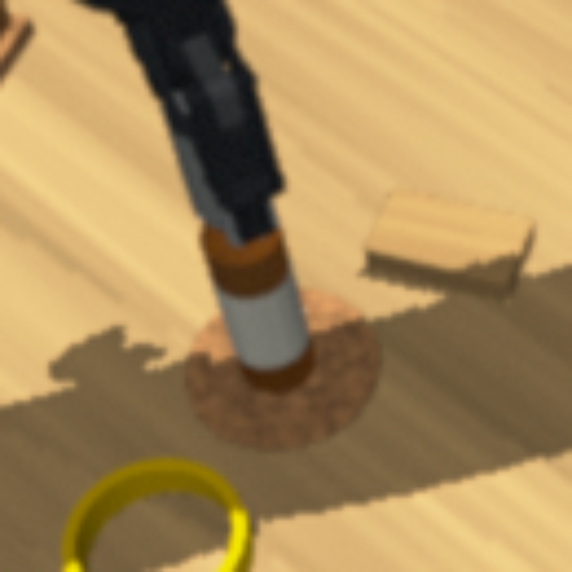

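The bottle stands free. I'll retreat straight up.

Request:
jog_arm([
  [[0,0,0],[0,-0.008,0],1],
  [[0,0,0],[0,-0.022,0],1],
  [[0,0,0],[0,-0.04,0],1],
  [[0,0,0],[0,-0.062,0],1],
  [[0,0,0],[0,-0.085,0],1],
  [[0,0,0],[0,-0.105,0],1],
  [[0,0,0],[0,-0.12,0],1],
  [[0,0,0],[0,-0.125,0],1],
  [[0,0,0],[0,-0.125,0],1],
])

```text
time: 11.52
eef_pos: [0.5783, -0.1909, 0.2758]
tcp_rot: [0.698, -0.122, 0.127, -0.694]
contact_force: [0.7, -1.0, -0.3]
opening: 0.998
```

```bash
python3 -c "
from h import *
to(.5853,.0945,.2)
c=grab('scene','scene7');cv2.imwrite('pics/z7.png',cv2.resize(c['pixels'][100:230,190:320],None,fx=4.4,fy=4.4))
"
```

```text
t 11.52 p [ 0.5783 -0.1909  0.2758] F [ 0.71 -0.97 -0.29] T [-0.01  0.01 -0.04] op 0.998
y-axis [ 0.0064 -0.0074 -1.    ] z-axis [ 0.3473  0.9377 -0.0047] delta tool [-0.0932  0.0737  0.2705]
```

View pics/z7.png

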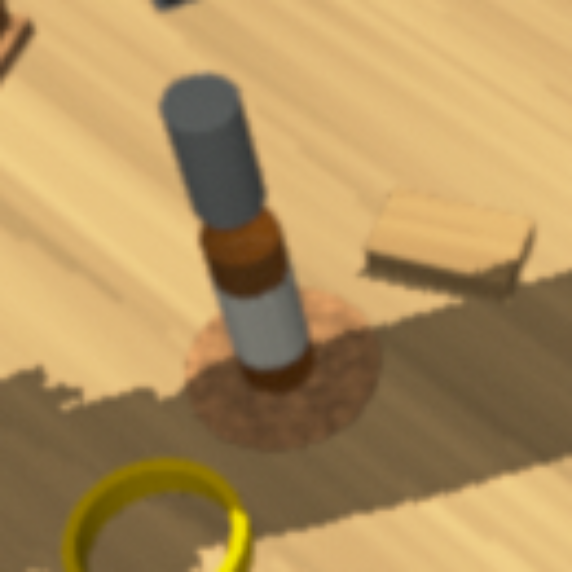

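The bottle stands upright, alone on the mat. Now over to the first raised pin, closing the fingers on the way.

Request:
jog_arm([
  [[0,0,0],[-0.006,0,0.017],1],
  [[0,0,0],[-0.016,0,0.046],1],
  [[0,0,0],[-0.028,0,0.081],1],
  [[0,0,0],[-0.04,0,0.116],0.6],
  [[0,0,0],[-0.052,0,0.151],0.3],
  [[0,0,0],[-0.064,0,0.186],0],
  [[0,0,0],[-0.076,0.03,0.221],0],
  [[0,0,0],[-0.086,0.055,0.25],0],
  [[0,0,0],[-0.092,0.07,0.267],0],
  [[0,0,0],[-0.093,0.074,0.2705],0],
], force=40)

```text
time: 12.4
eef_pos: [0.5807, 0.0983, 0.1917]
tcp_rot: [0.698, -0.126, 0.121, -0.694]
contact_force: [-1.5, -0.3, -0.9]
opening: 0.008
```

Request:
jog_arm([
  [[0,0,0],[0,0,0],0],
  [[0,0,0],[0,0,0],0],
  [[0,0,0],[0,0,0],0],
])

```text
time: 12.65
eef_pos: [0.5809, 0.0974, 0.1919]
tcp_rot: [0.698, -0.126, 0.122, -0.694]
contact_force: [-0.7, -1.0, 0.4]
opening: 0.003
```

```bash
python3 -c "
from h import *
to(.5853,.0945,.1)
c=grab('scene','scene8');cv2.imwrite('pics/z8.png',cv2.resize(c['pixels'][140:360,280:500],None,fx=2.6,fy=2.6))
"
```

```text
t 12.65 p [0.5809 0.0974 0.1919] F [-0.72 -1.    0.36] T [ 0.03 -0.01  0.04] op 0.003
y-axis [-0.0071 -0.0052 -1.    ] z-axis [ 0.3445  0.9388 -0.0073] delta tool [ 0.0055  0.0919 -0.0006]
```

View pics/z8.png

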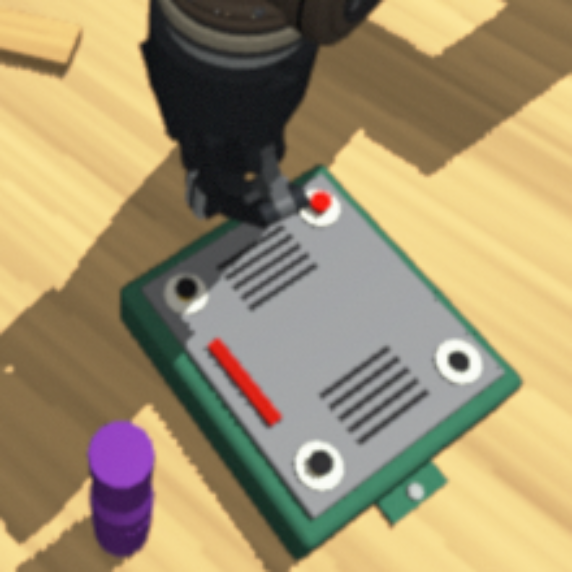

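The fingers are shut and above the board. Descending to just above the crown at 0.0775.

Request:
jog_arm([
  [[0,0,0],[0.002,0.015,0],0],
  [[0,0,0],[0.004,0.04,0],0],
  [[0,0,0],[0.0055,0.065,-0.0005],0],
  [[0,0,0],[0.0055,0.085,-0.0005],0],
  [[0,0,0],[0.0055,0.095,-0.0005],0],
  [[0,0,0],[0.0055,0.098,-0.0005],0],
  [[0,0,0],[0.0055,0.098,-0.0005],0],
  [[0,0,0],[0.0055,0.098,-0.0005],0],
])

```text
time: 13.37
eef_pos: [0.5872, 0.094, 0.0964]
tcp_rot: [0.698, -0.125, 0.123, -0.694]
contact_force: [0.7, 0.0, -0.7]
opening: 0.002
```

```bash
python3 -c "
from h import *
to(.5853,.0945,.067)
c=grab('scene','scene9');cv2.imwrite('pics/z9.png',cv2.resize(c['pixels'][180:310,290:420],None,fx=4.4,fy=4.4))
"
```

```text
t 13.37 p [0.5872 0.094  0.0964] F [ 0.74  0.04 -0.68] T [ 0.01 -0.   -0.  ] op 0.002
y-axis [-0.0027 -0.0052 -1.    ] z-axis [ 0.3455  0.9384 -0.0058] delta tool [-0.0019  0.0294  0.    ]
```

View pics/z9.png

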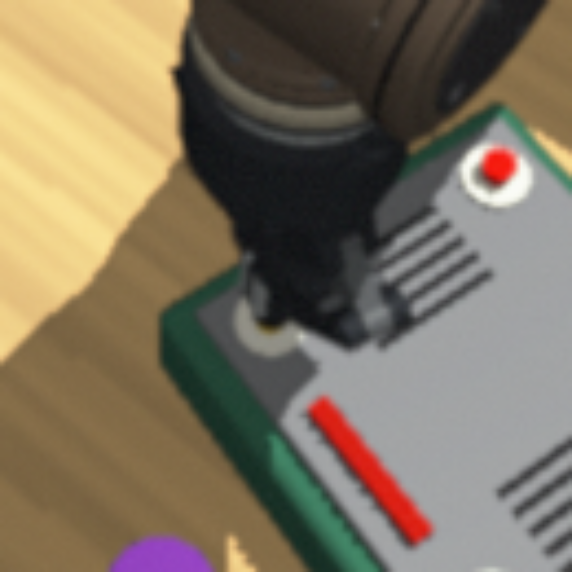

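The fingertips sit over the crown at about (270,312) in the crop. I'll press down in small steps and watch the force.

Request:
jog_arm([
  [[0,0,0],[-0.001,0.005,0],0],
  [[0,0,0],[-0.0015,0.01,0],0],
  [[0,0,0],[-0.0015,0.014,0],0],
  [[0,0,0],[-0.0015,0.017,0],0],
  [[0,0,0],[-0.0015,0.019,0],0],
  [[0,0,0],[-0.0015,0.021,0],0],
  [[0,0,0],[-0.0015,0.021,0],0],
])

```text
time: 14.0
eef_pos: [0.5856, 0.0946, 0.0761]
tcp_rot: [0.698, -0.125, 0.123, -0.694]
contact_force: [-1.9, 0.0, 4.3]
opening: 0.001
```

Request:
jog_arm([
  [[0,0,0],[0,0.002,0],0],
  [[0,0,0],[0,0.004,0],0],
  [[0,0,0],[0,0.004,0],0],
])

```text
time: 14.25
eef_pos: [0.5855, 0.0946, 0.0731]
tcp_rot: [0.698, -0.125, 0.123, -0.694]
contact_force: [-3.5, 0.1, 5.7]
opening: 0.002
```

Request:
jog_arm([
  [[0,0,0],[0,0.002,0],0],
  [[0,0,0],[0,0.004,0],0],
  [[0,0,0],[0,0.004,0],0],
])

```text
time: 14.5
eef_pos: [0.5856, 0.0946, 0.0702]
tcp_rot: [0.698, -0.125, 0.122, -0.694]
contact_force: [-2.2, -0.1, 5.9]
opening: 0.003
```

Request:
jog_arm([
  [[0,0,0],[0,0.002,0],0],
  [[0,0,0],[0,0.002,0],0],
  [[0,0,0],[0,0.002,0],0],
])

```text
time: 14.75
eef_pos: [0.5856, 0.0946, 0.0694]
tcp_rot: [0.699, -0.125, 0.122, -0.694]
contact_force: [-3.9, -0.3, 5.9]
opening: 0.0
```

Request:
jog_arm([
  [[0,0,0],[0,0.001,0],0],
  [[0,0,0],[0,0.0015,0],0],
  [[0,0,0],[0,0.0015,0],0],
])

```text
time: 15.0
eef_pos: [0.5856, 0.0946, 0.0692]
tcp_rot: [0.699, -0.126, 0.122, -0.694]
contact_force: [-3.7, -0.7, 7.3]
opening: -0.001
```

The force follows the commanded overshoot at about 3 N/mm, so I need a larger one to reach 16 N.

Request:
jog_arm([
  [[0,0,0],[0,0.002,0],0],
  [[0,0,0],[0,0.003,0],0],
  [[0,0,0],[0,0.004,0],0],
  [[0,0,0],[0,0.004,0],0],
])

```text
time: 15.33
eef_pos: [0.5856, 0.0946, 0.0675]
tcp_rot: [0.699, -0.126, 0.121, -0.694]
contact_force: [-6.4, 0.2, 11.5]
opening: -0.002
```

Request:
jog_arm([
  [[0,0,0],[0,0.003,0],0],
  [[0,0,0],[0,0.005,0],0],
  [[0,0,0],[0,0.005,0],0],
  [[0,0,0],[0,0.005,0],0],
])

```text
time: 15.67
eef_pos: [0.5857, 0.0946, 0.0673]
tcp_rot: [0.699, -0.127, 0.12, -0.693]
contact_force: [-10.5, 0.1, 23.5]
opening: -0.003
```

At 23.5 N and z = 0.0673 (flush height 0.0675) it is at its stop. Backing off upwards.

Request:
jog_arm([
  [[0,0,0],[0,-0.005,0],0],
  [[0,0,0],[0,-0.015,0],0],
  [[0,0,0],[0,-0.035,0],0],
  [[0,0,0],[0,-0.055,0],0],
  [[0,0,0],[0,-0.07,0],0],
  [[0,0,0],[0,-0.07,0],0],
  [[0,0,0],[0,-0.07,0],0],
])

```text
time: 16.25
eef_pos: [0.5872, 0.0951, 0.1381]
tcp_rot: [0.699, -0.126, 0.121, -0.693]
contact_force: [-0.2, 0.2, 0.3]
opening: 0.002
```

```bash
python3 -c "
from h import *
to(.6201,.2301,.13)
c=grab('scene','scene10');cv2.imwrite('pics/z10.png',cv2.resize(c['pixels'][180:350,320:490],None,fx=3.4,fy=3.4))
"
```

```text
t 16.25 p [0.5872 0.0951 0.1381] F [-0.17  0.2   0.3 ] T [-0.06  0.03  0.04] op 0.002
y-axis [-0.0085 -0.007  -0.9999] z-axis [ 0.3431  0.9392 -0.0095] delta tool [-0.0154  0.0069  0.1382]
```

View pics/z10.png

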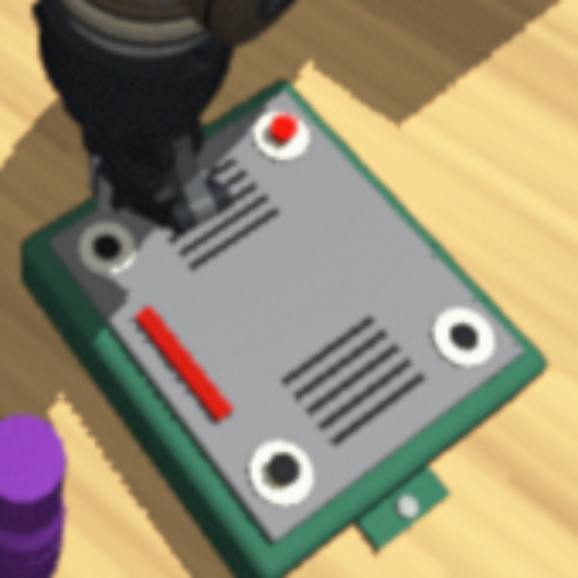

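The first pin at (107,247) in the crop now sits flush with no yellow showing, and the pencil hasn't moved. On to the second.

Request:
jog_arm([
  [[0,0,0],[-0.001,0,0.01],0],
  [[0,0,0],[-0.003,0,0.03],0],
  [[0,0,0],[-0.006,0,0.057],0],
  [[0,0,0],[-0.009,0,0.085],0],
  [[0,0,0],[-0.013,0,0.112],0],
  [[0,0,0],[-0.015,0.005,0.13],0],
  [[0,0,0],[-0.0155,0.02,0.138],0],
  [[0,0,0],[-0.0155,0.035,0.138],0],
  [[0,0,0],[-0.0155,0.038,0.138],0],
  [[0,0,0],[-0.0155,0.038,0.138],0],
])

```text
time: 17.13
eef_pos: [0.6162, 0.2291, 0.0935]
tcp_rot: [0.7, -0.129, 0.117, -0.692]
contact_force: [0.4, 0.1, -0.6]
opening: 0.004
```

```bash
python3 -c "
from h import *
to(.6201,.2301,.0765)
c=grab('scene','scene11');cv2.imwrite('pics/z11.png',cv2.resize(c['pixels'][180:350,320:490],None,fx=3.4,fy=3.4))
"
```

```text
t 17.13 p [0.6162 0.2291 0.0935] F [ 0.4   0.14 -0.59] T [-0.02 -0.   -0.  ] op 0.004
y-axis [-0.0181 -0.0086 -0.9998] z-axis [ 0.3431  0.9392 -0.0143] delta tool [0.0036 0.0169 0.0025]
```

View pics/z11.png

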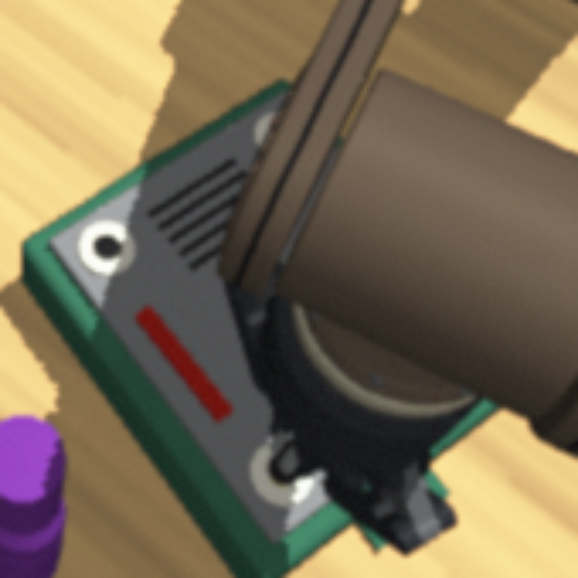

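The fingertips are near the pin at about (280,465) in the crop. I'll centre the tool and take out the 1 degree tilt, then press.

Request:
jog_arm([
  [[0.007,0,-0.007],[0.002,0.001,0.0015],0],
  [[0.014,0,-0.014],[0.0036,0.003,0.0025],0],
  [[0.014,0,-0.014],[0.0036,0.005,0.0025],0],
  [[0.014,0,-0.014],[0.0036,0.006,0.0025],0],
  [[0.014,0,-0.014],[0.0036,0.006,0.0025],0],
  [[0.014,0,-0.014],[0.0036,0.006,0.0025],0],
])

```text
time: 17.68
eef_pos: [0.6215, 0.23, 0.0894]
tcp_rot: [-0.696, 0.122, -0.125, 0.697]
contact_force: [0.9, -0.1, -0.4]
opening: 0.0
```

```bash
python3 -c "
from h import *
to(.6201,.2301,.0765)
"
```

```text
t 17.68 p [0.6215 0.23   0.0894] F [ 0.88 -0.07 -0.45] T [-0.03 -0.01  0.02] op 0.0
y-axis [ 3.e-03  5.e-04 -1.e+00] z-axis [0.3439 0.939  0.0015] delta tool [-0.0014  0.0129 -0.0004]
```

Request:
jog_arm([
  [[0,0,0],[-0.0012,0.004,0],0],
  [[0,0,0],[-0.0012,0.008,0],0],
  [[0,0,0],[-0.0012,0.011,0],0],
  [[0,0,0],[-0.0012,0.014,0],0],
  [[0,0,0],[-0.0012,0.016,0],0],
  [[0,0,0],[-0.0012,0.018,0],0],
  [[0,0,0],[-0.0012,0.02,0],0],
  [[0,0,0],[-0.0012,0.022,0],0],
])

```text
time: 18.35
eef_pos: [0.6202, 0.2304, 0.0689]
tcp_rot: [-0.696, 0.123, -0.124, 0.696]
contact_force: [-4.6, -1.0, 8.1]
opening: -0.001
```

Request:
jog_arm([
  [[0,0,0],[0,0.002,0],0],
  [[0,0,0],[0,0.003,0],0],
  [[0,0,0],[0,0.004,0],0],
  [[0,0,0],[0,0.004,0],0],
])

```text
time: 18.68
eef_pos: [0.6202, 0.2304, 0.0675]
tcp_rot: [0.697, -0.123, 0.123, -0.696]
contact_force: [-5.4, -1.6, 11.5]
opening: -0.001
```

Request:
jog_arm([
  [[0,0,0],[0,0.002,0],0],
  [[0,0,0],[0,0.003,0],0],
  [[0,0,0],[0,0.004,0],0],
  [[0,0,0],[0,0.004,0],0],
])

```text
time: 19.02
eef_pos: [0.6202, 0.2304, 0.0675]
tcp_rot: [0.697, -0.124, 0.122, -0.696]
contact_force: [-8.5, -2.8, 16.6]
opening: -0.001
```

Request:
jog_arm([
  [[0,0,0],[0,0.003,0],0],
  [[0,0,0],[0,0.005,0],0],
  [[0,0,0],[0,0.005,0],0],
  [[0,0,0],[0,0.005,0],0],
])

```text
time: 19.35
eef_pos: [0.6203, 0.2305, 0.0674]
tcp_rot: [0.698, -0.124, 0.121, -0.695]
contact_force: [-10.8, -3.5, 20.3]
opening: 0.004
```

Request:
jog_arm([
  [[0,0,0],[0,-0.005,0],0],
  [[0,0,0],[0,-0.015,0],0],
  [[0,0,0],[0,-0.035,0],0],
  [[0,0,0],[0,-0.06,0],0],
  [[0,0,0],[0,-0.09,0],0],
  [[0,0,0],[0,-0.12,0],0],
  [[0,0,0],[0,-0.15,0],0],
  [[0,0,0],[0,-0.17,0],0],
  [[0,0,0],[0,-0.17,0],0],
])

```text
time: 20.1
eef_pos: [0.6239, 0.2317, 0.2444]
tcp_rot: [-0.696, 0.12, -0.125, 0.697]
contact_force: [0.9, 0.4, 1.1]
opening: 0.003
```

```bash
python3 -c "
from h import *
st()
to(.38,.45,.25)
"
```

```text
t 20.1 p [0.6239 0.2317 0.2444] F [0.89 0.41 1.09] T [ 0.03  0.02 -0.02] op 0.003
t 20.1 p [0.6239 0.2317 0.2444] F [0.89 0.41 1.09] T [ 0.03  0.02 -0.02] op 0.003
y-axis [ 7.1e-03 -5.0e-04 -1.0e+00] z-axis [0.3419 0.9397 0.0019] delta tool [-0.3038 -0.0074  0.1218]
```

20.3 N at z = 0.0674, so the second pin is home. I'll move the arm aside for a clear check in both views.

Request:
jog_arm([
  [[0,0,0],[-0.015,0,0.006],0],
  [[0,0,0],[-0.045,0,0.018],0],
  [[0,0,0],[-0.08,0,0.032],0],
  [[0,0,0],[-0.115,0,0.046],0],
  [[0,0,0],[-0.15,0,0.06],0],
  [[0,0,0],[-0.185,0,0.074],0],
  [[0,0,0],[-0.22,0,0.088],0],
  [[0,0,0],[-0.25,0,0.1],0],
  [[0,0,0],[-0.27,0,0.108],0],
  [[0,0,0],[-0.27,0,0.108],0],
])

```text
time: 20.93
eef_pos: [0.4021, 0.4278, 0.2406]
tcp_rot: [0.697, -0.12, 0.122, -0.696]
contact_force: [-0.4, -0.0, -0.4]
opening: 0.002
```

```bash
python3 - <<'E'
from h import *
from m2 import rivets,tri
st(); t=grab('top','top12'); s=grab('scene','scene12'); 
nm=['red','N1','N2','N3']
try:
    b=rivets(s,[(401,219),(351,252),(456,279),(402,318)],nm)
    a=rivets(t,[(257,247),(270,190),(192,232),(206,175)],nm)
    for n in nm: print(n,'head tri',*tri(t,a[n][1],s,b[n][1]))
except Exception as e: print(e)
for c in (t,s):
    vv,uu=np.mgrid[0:400,0:640]
    W=(np.stack([(uu-c['cx'])/c['fx'],-(vv-c['cy'])/c['fy'],-np.ones_like(uu,float)],-1)*c['range_z'][...,None])@c['T'][:3,:3].T+c['T'][:3,3]
    m=(W[...,2]>.18)&(W[...,2]<.21)&(abs(W[...,0]-.576)<.06)&(abs(W[...,1]+.19)<.06); v,u=np.where(m); print('captop',m.sum(),onplane(c,u.mean(),v.mean(),.194))
    M=(W[...,2]>.01)&(W[...,2]<.03)&(W[...,0]>.38)&(W[...,0]<.75)&(W[...,1]>-.3)&(W[...,1]<-.08)
    n,l,S,ce=cv2.connectedComponentsWithStats(M.astype(np.uint8))
    for i in range(1,n):
        if S[i,4]>60: print('obj',cv2.minAreaRect(W[l==i][:,:2].astype(np.float32)))
im=s['pixels']; cv2.imwrite('pics/z12.png',cv2.resize(im[190:360,320:490],None,fx=3.4,fy=3.4))
E
```

```text
t 20.93 p [0.4021 0.4278 0.2406] F [-0.44 -0.02 -0.43] T [-0.04 -0.01 -0.03] op 0.002
red collar px [402.39 219.21] [13.6 16.4] -> [0.4689 0.1247 0.067 ] head px [402.86 217.27] A 54.3125 flush: [0.4652 0.123  0.0675] raised: [0.4709 0.1249 0.0775]
N1 collar px [351.17 252.22] [15.3 16.7] -> [0.5848 0.0949 0.067 ] head px [350.93 252.22] A 38.625 flush: [0.5852 0.0947 0.0675] raised: [0.589  0.0971 0.0775]
N2 collar px [455.78 278.33] [15.4 18.2] -> [0.5037 0.2596 0.067 ] head px [456.01 278.52] A 45.3125 flush: [0.5039 0.26   0.0675] raised: [0.509  0.2597 0.0775]
N3 collar px [402.48 318.57] [17.5 19.9] -> [0.6196 0.2305 0.067 ] head px [402.23 318.48] A 54.5 flush: [0.6199 0.2301 0.0675] raised: [0.623  0.2302 0.0775]
red collar px [256.52 246.95] [14.  14.3] -> [0.4693 0.124  0.067 ] head px [255.99 246.74] A 37.5625 flush: [0.4698 0.125  0.0675] raised: [0.4702 0.1235 0.0775]
N1 collar px [270.21 190.81] [13.8 14.2] -> [0.5857 0.0941 0.067 ] head px [270.32 190.63] A 28.1875 flush: [0.5861 0.0938 0.0675] raised: [0.5851 0.0926 0.0775]
N2 collar px [191.7  231.45] [12.6 14.1] -> 
[... 510 characters left out ...]
.22962153 0.06843439] 0.0011313179159196727
captop 306 [ 0.57638268 -0.18971264  0.194     ]
obj ((0.68743497133255, -0.151283860206604), (0.08381520211696625, 0.08463151752948761), 43.58837890625)
obj ((0.46680814027786255, -0.17660197615623474), (0.04503490403294563, 0.08072512596845627), 24.72759246826172)
captop 285 [ 0.57954426 -0.18389915  0.194     ]
obj ((0.46566805243492126, -0.17557492852210999), (0.046980638056993484, 0.08004168421030045), 25.029294967651367)
obj ((0.5800826549530029, -0.18053795397281647), (0.017929017543792725, 0.037549424916505814), 69.26702880859375)
obj ((0.6866537928581238, -0.15066632628440857), (0.08534103631973267, 0.08477821201086044), 85.71572875976562)
```

View pics/z12.png

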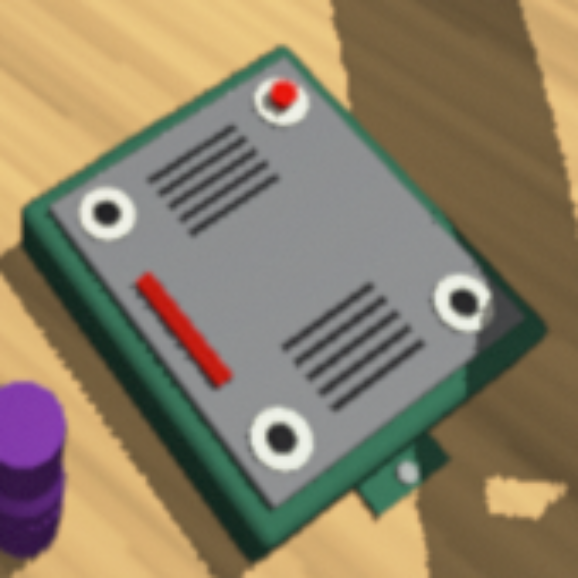

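View pics/scene12.png

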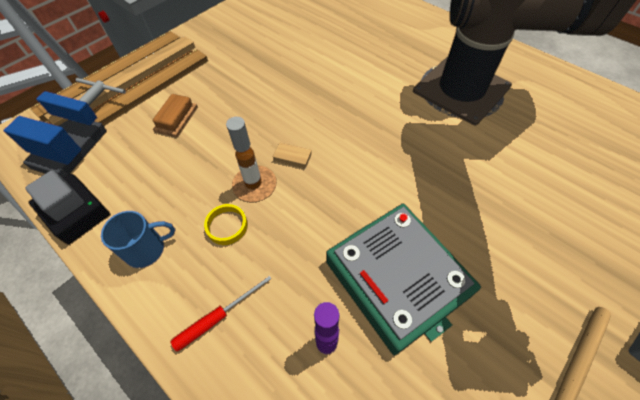

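All three black pins are centred in their collars with no yellow showing, at (351,252), (456,279) and (402,318). The red pin still stands up at (403,217), the bottle is upright on the mat at (245,155), and the pencil, tape and offcut haven't moved. Handing in.

```bash
python3 -c "
from plant import ctrl
print(ctrl.sign_off())"
```

```text
the job is handed in; nothing more can be done
None
```

I moved the bottle onto the cork mat, pressed both raised black pins home, and handed the job in after about 21 s of the 64 s. The hand-in reports no verdict, so the checks below are my own.

- **Bottle:** I took it by the cap, carried it upright, set it down gently and let go. In the top view its cap is within about 1 mm of the mat centre at (0.576, -0.190). The scene view puts it about 7 mm off, because the mask there took in some of the cap's side. Both are well inside 32 mm, and the bottle looks upright.
- **Black pins:** I pressed the two raised pins with 23.5 N and 20.3 N. Both stopped with the fingertips at about z = 0.0674, the flush height. That was slightly above the suggested 15 to 18 N. In the last pictures all three crowns measure 0.0677 to 0.0684 m (flush is 0.0675), with no yellow showing.
- **Red pin:** it was not touched. It measures 0.0753 m, against 0.0751 m at the start. That triangulation reads raised pins 2 to 3 mm low in general, so the unchanged value is the evidence.
- **Tape and offcut:** both are within about 1 mm of where they started.
- **Pencil:** I checked it only by eye, and it looks unmoved.
- **Arm:** it is parked clear and touches nothing.

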